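# Pick the retaining ring out of the red terminal housing

## Robot

A 7-joint arm with a two-finger parallel gripper is mounted at the origin on the work surface. World frame = base frame: x ahead of the robot, y to its left, z up, the work surface at z = 0. Lengths are in mm, angles in rad, forces in N, time in s.
With the tool pointing down it reaches from about 350 to 900 mm from the base axis. Payload 19.9 kg.
Tool frame: the origin (TCP) lies at the very end of the fingers, on their centre line; the grasp point (between the pads) lies 19 mm behind it; z points along the fingers, y is the line along which they close (so a half turn about z gives the same grasp; the last joint's range is limited). The gripper opens to 94 mm and grips with 3 to 60 N. Pads are 16 mm wide; open, the fingers measure 119 mm over their backs; the gripper's body (75 mm by 177 mm) begins 78 mm behind the grasp point.
Start: joints at [-1.377, 0.417, -0.01, 1.614, 0.005, 1.111, -0.053], TCP at [146.004, 607.685, 205.425] pointing down, gripper open.
Joint ranges: [-2.81, 2.81], [-0.39, 2.02], [-1.27, 1.25], [0.06, 2.57], [-1.19, 4.33], [0.19, 2], [-2.82, 2.82]. Speed limits (rad/s): [1.89, 1.89, 2.39, 2.39, 3.01, 3.01, 3.01].

## Interface

Orientations are given as a rotation vector (axis times angle).
In Python, from rig import read_state, grab_frame, camera_model, close_job gives the robot as it stands.
- The arm moves only by the tool drive_tool, never from a script. Its arguments are lists of equal length, an entry for each row: "xyz": the shift along the world's x, y, z in mm, a list of three; "rotation": the turn, a rotation vector about the world's x, y, z in degrees, a list of three. In form: {"xyz": [[tx, ty, tz], ...], "rotation": [[wx, wy, wz], ...]}. A call has 1 to 10 rows; each row is the pose to reach, as a shift and turn from the pose commanded when the call began; what a row does not reach only later rows make up. A row lasts 1/8 s, in which the tool goes at most 62.5 mm and 10.7 degrees, less where a joint would pass 70% of its speed; a pose out of reach is approached as far as the arm can. A call with a gripper value outside its range is refused whole. "jaw" is the closure, from 0 (fully open) to 1 (shut), set as the call begins (left out, the last holds). The fingers move at their own pace and stop on an object; the grip force is fixed at half the most. Time passes only in rows, so rows that repeat a pose let the fingers close. It gives the time, the measured TCP pose, the force, the opening and the grip force at its end, in the units of the state.
- read_state(): the state, without advancing time (a new reading comes with each control period).
- grab_frame(name): name is "scene" or "top"; returns the picture (400x640x3 uint8, red, green, blue); there is no depth.
- camera_model(name): a dict with "camera_matrix" (3x3 intrinsics, pixels), "camera_from_world" (4x4, takes a point from world to camera coordinates). Camera axes: x right, y down, z forward; pixel columns grow to the right and rows downward; lengths in mm; the calibration is good to about 2 mm. A picture is of the moment at which its call begins. camera_model takes no time and is no camera call.
- close_job(): hands the job in; it is judged then, once.
The state is a dict: "clock": time; "joint_positions": joint angles; "qd": joint speeds; "effort": joint torques, N m; "tool_pos": TCP position; "tool_rot": TCP orientation; "contact_force": force on the tool from outside, world axes, zero at the start; "ft_torque": the same for the moment, N m; "finger_gap": finger opening in mm; "gripper_force": force on a finger pad.
Only numpy, scipy, OpenCV 4.12 (cv2) and the standard library are available. Lean on these libraries where they do the work, as an engineer would, in place of code of your own. Each camera call takes 0.05 s, during which the arm holds its last target. There are 200 camera calls.

## Task

Take the green-handled pick, put its tip under the lifting tab of the split steel ring in the red-covered terminal housing, and swing that ring up out of its groove until it stands at about 45 degrees or more. Then lay the pick down flat on the counter, without dropping it, and let go. Touch the red housing's ring only with the pick, not with the gripper, and leave the ring of the black-covered housing seated.

Things in the scene. Friction and masses are not known exactly. Their poses are not given: they have to be found in the camera images.
- pick: Loose pick lying on the counter, 70 g. Green handle 80 long (x) x 20 wide (y) x 22 high (z) mm; origin at the centre of the handle's underside, +x towards the tip, z up. A dark shank 5 mm thick leaves the handle's front at 11 mm height and bends up to the tip, whose middle is at x 100, y 0, z 20 mm. Grip the handle across its width, from above, at its middle.
- red_ring: Split ring of 5 mm dark steel wire, 76 mm across, in the fixed round housing with the RED cover and brass post. Origin: the ring's heel, 45 mm above the counter, a hinge about the ring's y. Seated: z up, +x from tab to heel, away from the robot within 20 degrees; ring centre at x -38 mm. Raising the tab swings it round the heel, up to 69 degrees; takes about 1 N and stays where left.
- red_tab (a point): Middle of the flat lifting tab on one end of that ring, at x -87 mm of red_ring. Tab: x -72 to -102, y -10 to 10, 4 mm thick (z -2 to 2). It sticks out through the open front of the housing's 50 mm high collar. Under it, from x -80 outwards, is free space down to the housing's foot, 31 mm below the tab's middle; the foot ends at x -88, beyond is only counter.
- black_ring: The same ring in an identical housing (100 mm across) with a BLACK cover: a bystander that stays seated. Origin and axes as for red_ring.
Not all that is in view belongs to the job. Of the things like the pick, leave any that is orange or white; of the rest the larger one is meant.

How it is judged:
By the outcome, as a careful person would: the job done as asked, in the order asked, and still so for the second after the job is handed in, with the robot touching nothing.
It also fails if it takes over 61 s, if anything falls off the work surface, if the arm or the gripper's body presses on something with over 40 N, if the wrist force passes 120 N, or if a joint passes its speed limit or range.

## Working session

There is one attempt and no reset: what is moved stays moved. The work goes in short steps, Python scripts to look and compute and a tool call to move; the robot and the scene stay as the last step left them, time stands still between calls to the robot, and variables do not carry over. Pictures are saved under pics/ and viewed, at most 11 in all, crops included, and the job is handed in when it is done.

Besides the shell and the picture viewer there is one more tool, called after "Emit:" by a JSON object that holds its "op" and its "data". drive_tool: Moves the arm, as the interface text tells. Its arguments: {"type":"object","properties":{"xyz":{"type":"array"},"rotation":{"type":"array"},"jaw":{"type":"number"}},"required":["xyz","rotation"]}

```bash
mkdir -p pics; python3 - <<'E'
from rig import *
import cv2,numpy as np
for n in("scene","top"):
    f=grab_frame(n);np.save(f"pics/{n}0.npy",f);cv2.imwrite(f"pics/{n}0.png",f[:,:,::-1])
    m=camera_model(n);print(n,np.round(m["camera_matrix"],1).tolist(),np.round(m["camera_from_world"],3).tolist())
s=read_state();print(s["clock"],s["tool_pos"],s["tool_rot"],s["finger_gap"])
E
```

```text
scene [[453.9, 0.0, 320.7], [0.0, 453.9, 202.9], [0.0, 0.0, 1.0]] [[0.498, 0.867, -0.02, -369.526], [0.652, -0.389, -0.65, -304.337], [-0.571, 0.311, -0.759, 1376.949], [0.0, 0.0, 0.0, 1.0]]
top [[363.0, 0.0, 318.1], [0.0, 363.0, 199.3], [0.0, 0.0, 1.0]] [[0.128, -0.992, -0.004, 5.805], [-0.972, -0.125, -0.199, 581.693], [0.196, 0.029, -0.98, 699.074], [0.0, 0.0, 0.0, 1.0]]
0.1 [145.9498092  607.40837925 204.91506141] [-3.69518372e-01 -3.11974048e+00  1.61468197e-03] 93.76904166969072
```

View pics/scene0.png

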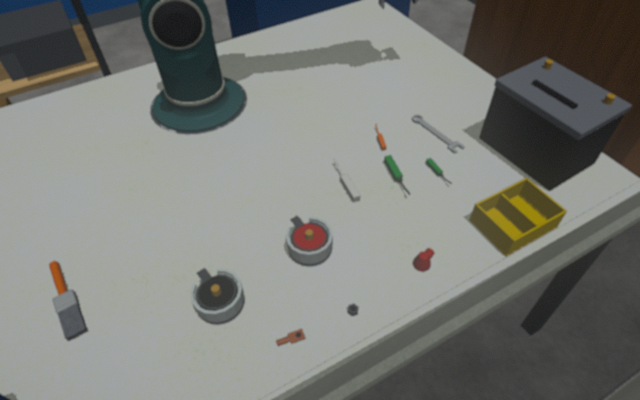

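View pics/top0.png

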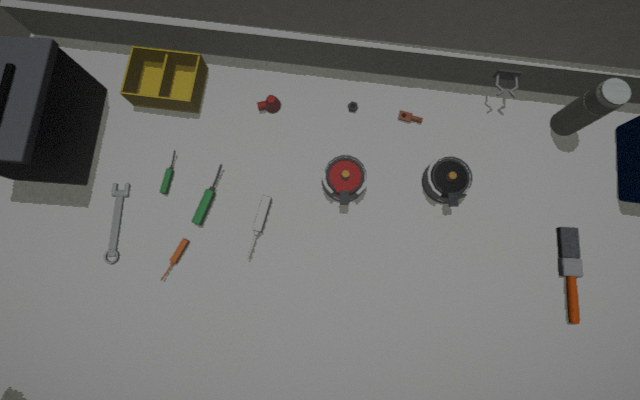

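Both views show these pick-like things:
- large green: scene (394,168), top (204,206)
- small green: scene (434,168), top (167,180)
- orange: scene (381,138), top (178,250)
- white: scene (347,182), top (260,218)

The larger green one fits the description. The red housing is at scene (310,240), top (345,178), and the black one is at scene (217,295), top (450,178). I'll confirm with a crop and take measurements.

```bash
cat > h.py <<'E'
from rig import *
import cv2,numpy as np
def cam(n):
    m=camera_model(n);return np.array(m["camera_matrix"]),np.array(m["camera_from_world"])
def ray(n,p):
    K,T=cam(n);R,t=T[:3,:3],T[:3,3]
    d=R.T@np.linalg.inv(K)@[p[0],p[1],1];return -R.T@t,d/np.linalg.norm(d)
def plane(n,p,z):
    o,d=ray(n,p);return o+d*(z-o[2])/d[2]
def proj(n,X):
    K,T=cam(n);q=K@(T[:3,:3]@np.array(X,float)+T[:3,3]);return q[:2]/q[2]
def tri(ps,pt):
    (a,u),(b,v)=ray("scene",ps),ray("top",pt)
    s=np.linalg.lstsq(np.c_[u,-v],b-a,rcond=None)[0]
    p,q=a+s[0]*u,b+s[1]*v;return (p+q)/2,np.linalg.norm(p-q)
def blobs(f,lo,hi,mina=15):
    m=cv2.inRange(cv2.cvtColor(f,cv2.COLOR_RGB2HSV),lo,hi)
    n,l,st,c=cv2.connectedComponentsWithStats(m)
    return [(c[i],st[i,4],(l==i).astype(np.uint8)) for i in range(1,n) if st[i,4]>=mina]
E
python3 - <<'E'
from h import *
print("tcp proj",proj("scene",[146,607,205]),proj("top",[146,607,205]))
for n,cr in(("scene",(330,115,460,205)),("top",(150,140,280,270))):
    f=np.load(f"pics/{n}0.npy")
    for name,lo,hi in(("green",(45,110,40),(85,255,255)),("red",(0,170,60),(6,255,255)),("red2",(174,150,60),(180,255,255)),("brass",(12,120,90),(24,255,255))):
        for c,a,m in blobs(f,lo,hi,8):
            r=cv2.minAreaRect(cv2.findNonZero(m));print(n,name,np.round(c,1),a,np.round(r[1],1),np.round(r[2]))
ims=[]
for n,(x0,y0,x1,y1) in(("scene",(275,125,475,275)),("top",(150,130,390,310))):
    f=np.load(f"pics/{n}0.npy")[y0:y1,x0:x1,::-1];f=np.clip(f*1.5,0,255).astype(np.uint8)
    ims.append(cv2.resize(f,(400,300) ,interpolation=cv2.INTER_CUBIC))
f=np.load("pics/scene0.npy")[125:275,275:475,::-1]; g=np.load("pics/top0.npy")[130:230,150:390,::-1]
cv2.imwrite("pics/c1.png",cv2.resize(f,None,fx=4,fy=4,interpolation=cv2.INTER_CUBIC))
g=np.clip(g*1.6,0,255).astype(np.uint8)
cv2.imwrite("pics/c2.png",cv2.resize(g,None,fx=3.3,fy=3.3,interpolation=cv2.INTER_CUBIC))
E
```

```text
tcp proj [397.85053226   4.87978202] [-67.25913247 414.6285948 ]
scene green [393.  166.2] 104 [22.5  4.8] 61.0
scene green [434.  165.4] 46 [16.3  2.8] 45.0
scene brass [549.  61.] 27 [4. 6.] 90.0
scene brass [610.8  95.8] 36 [6.4 5.7] 45.0
scene brass [  1.6 102.2] 13 [2.7 5.3] 14.0
scene brass [498.2 196. ] 9 [6.1 1.6] 81.0
scene brass [488.2 205.7] 39 [ 7.6 12.1] 63.0
scene brass [308.6 232. ] 42 [6. 7.] 90.0
scene brass [ 57.2 276.9] 168 [29.8  6.5] 73.0
scene brass [214.7 287.9] 47 [6.4 7.1] 45.0
top green [165.5 180.2] 101 [ 4.6 23.3] 15.0
top green [202.1 206.4] 221 [ 7.1 35.2] 23.0
top brass [134.6  46.6] 9 [1. 5.] 90.0
top brass [181.   68.4] 11 [2.7 5.4] 63.0
top brass [193.3  69.6] 16 [3.6 7.2] 63.0
top brass [139.5  87.9] 8 [1.3 5.4] 22.0
top brass [131.4  93.6] 9 [1. 6.] 90.0
top brass [139.3  93.8] 10 [5. 3.] -0.0
top brass [345.2 173.3] 45 [6.4 7.1] 45.0
top brass [452.4 174.9] 46 [6. 7.] 90.0
top brass [178.2 250.5] 110 [ 5.3 26.4] 31.0
top brass [572.5 281.6] 42 [11.  6.] 90.0
top brass [574.5 306.6] 125 [33.  7.] 90.0
```

View pics/c1.png

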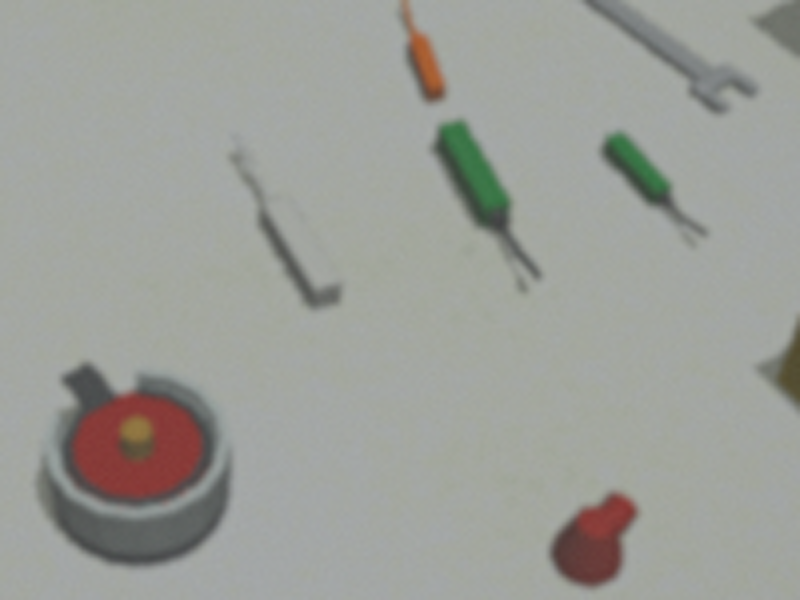

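View pics/c2.png

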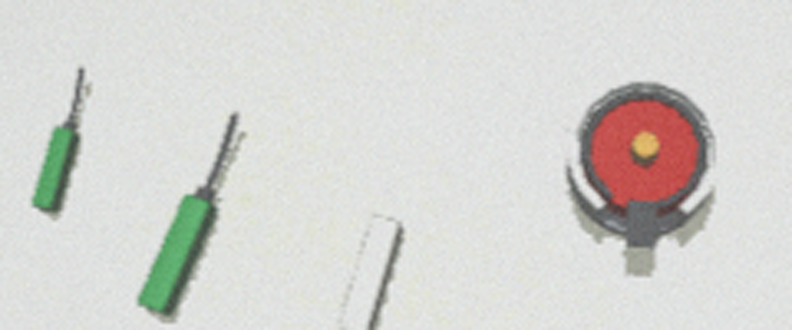

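The crops confirm it. The larger green-handled pick is at crop1 (475,170), with its shank running to the tip at (538,276). In crop2 the handle is at (177,250) and the tip at (236,115). The red housing's tab is at crop1 (85,382), crop2 (641,228). Next I'll triangulate these points.

```bash
python3 - <<'E'
from h import *
S=lambda x,y:(275+(x+.5)/4-.5,125+(y+.5)/4-.5)
T=lambda x,y:(150+(x+.5)/3.3-.5,130+(y+.5)/3.3-.5)
P={}
for n,s,t in(("back",(453,125),(155,303)),("front",(492,210),(200,194)),("tip",(538,275),(236,116)),("tabend",(78,373),(640,246)),("post",(137,427),(645,144))):
    X,e=tri(S(*s),T(*t));P[n]=X;print(n,X.round(1),"miss",e.round(1),"topz", {"back":plane("top",T(*t),22),"front":plane("top",T(*t),22),"tip":plane("top",T(*t),20),"tabend":plane("top",T(*t),47),"post":plane("top",T(*t),60)}[n].round(1))
print("handle len",np.linalg.norm(P["front"]-P["back"]))
# green minAreaRect in top at z=22, scene at 22
f=np.load("pics/top0.npy")
for n,z in(("top",22),("scene",22)):
    f=np.load(f"pics/{n}0.npy")
    b=max(blobs(f,(45,90,40),(85,255,255)),key=lambda b:b[1])
    w=np.array([plane(n,(x,y),z)[:2] for x,y in cv2.findNonZero(b[2])[:,0]],np.float32)
    r=cv2.minAreaRect(w);print(n,"green rect",np.round(r[0],1),np.round(r[1],1),round(r[2],1))
    # red cover disc at plane ~
    hsv=cv2.cvtColor(f,cv2.COLOR_RGB2HSV);m=((hsv[...,0]<8)|(hsv[...,0]>172))&(hsv[...,1]>110)
    k,l,st,c=cv2.connectedComponentsWithStats(m.astype(np.uint8));i=1+np.argmax(st[1:,4])
    pts=cv2.findNonZero((l==i).astype(np.uint8))
    for z in(44,50): 
        w=np.array([plane(n,p,z)[:2] for p in cv2.convexHull(pts)[:,0]],np.float32);el=cv2.fitEllipse(w);print(n,"red",c[i],st[i,4],z,np.round(el[0],1),np.round(el[1],1))
    # dark tab near
    x0,y0,x1,y1=(285,210,315,232) if n=="scene" else (330,188,360,212)
    g=cv2.cvtColor(f,cv2.COLOR_RGB2GRAY)[y0:y1,x0:x1];print(n);print("\n".join(" ".join("%3d"%v for v in r) for r in g))
print(tri(*[ (308.6,232),(345.2,173.3)]))
E
```

```text
back [502.1 338.   20.2] miss 3.1 topz [501.3 335.8  22. ]
front [577.  318.8  19.9] miss 4.3 topz [577.4 320.2  22. ]
tip [634.7 307.5  19.5] miss 1.2 topz [634.4 306.8  20. ]
tabend [576.1  26.2  42. ] miss 1.5 topz [574.9  25.7  47. ]
post [638.9  31.   59.9] miss 0.6 topz [638.7  30.7  60. ]
handle len 77.31952432647665
top green rect [536.5 329.6] [17.7 76.9] 77.0
top red [344.61202186 175.62568306] 732 44 [637.8  30.6] [67.8 74.2]
top red [344.61202186 175.62568306] 732 50 [636.1  30.8] [67.2 73.6]
top
120  69  48  61  63  69  72  74  72  69  72  70  74  74  71  73  71  68  69  71  73  73  67  71  67  66  62  56  52  78
142 117  56  49  53  64  67  73  70  73  70  70  71  72  71  72  69  70  71  69  73  69  66  64  58  61  52  53  76 119
143 131  99  54  46  57  72  76  72  72  68  60  69  70  71  73  72  71  73  67  62  62  62  63  61  50  43  76 119 142
135 140 126  89  48  49  60  71  73  66  66  70  66  66  66  62  67  69  62  61  61  64  63  53  48  51  77 118 139 142
115 133 111  67  49  48  47  46  57  62  59  66  66  69  62  67  62  59  63  56  54  54  46  45  44  67 11
[... 4514 characters left out ...]
 82  81  83  81
166 165 166 161 153 144 138 128 118 103  88  77  78  78  78  79  79  82  81  82  82  81  80  81  82  81  81  82  81  81
166 165 164 158 147 132 122 116 106  92  82  79  79  79  81  80  80  80  81  80  81  82  84  88  91  87  83  82  82  81
166 163 161 157 145 127 116 111  99  85  78  78  78  83  81  82  82  82  82  80  86  89  98 104 105 102  96  87  84  81
166 163 161 153 142 124 113 106  92  80  80  81  81  82  81  81  81  83  80  83  92 102 111 116 118 115 109  96  86  83
165 162 158 150 135 123 113  98  86  80  81  80  81  82  82  80  82  80  81  84 100 110 117 120 121 119 116 103  89  84
(array([639.16008656,  30.45709002,  58.49952711]), np.float64(0.03868726534114319))
```

The points fit the sizes given:
- **Pick:** origin about (538,329), yaw −13°, handle top about 20–22 mm, tip at z≈19.5.
- **Red housing:** centre about (638.7,30.7). The tab end is 64 mm from it, as it should be, which gives a yaw of about 4°. Tab middle is about (590,27,45).
- **Tool:** the closing axis is already at 76.5°, within a degree of what the pick needs.

Next I move above the pick.

Emit:
{"op": "drive_tool", "data": {"xyz": [[40,-28,0],[90,-64,0],[140,-99,0],[190,-135,0],[240,-170,-20],[290,-206,-50],[340,-241,-80],[375,-266,-100],[392,-279,-115],[392,-279,-120]], "rotation": [[0,0,0],[0,0,0],[0,0,0],[0,0,0],[0,0,0],[0,0,0],[0,0,0],[0,0,0],[0,0,0.5],[0,0,0.5]], "jaw": 0.4}}

```text
clock: 1.35
tool_pos: [538.7, 326.7, 84.0]
tool_rot: [-0.36, -3.12, 0.003]
contact_force: [0.3, -0.1, 0.9]
finger_gap: 56.3
gripper_force: 0.0
```

Emit:
{"op": "drive_tool", "data": {"xyz": [[0,0,-15],[0,0,-35],[0,0,-55],[0,0,-68],[0,0,-75],[0,0,-78],[0,0,-81],[0,0,-81]], "rotation": [[0,0,0],[0,0,0],[0,0,0],[0,0,0],[0,0,0],[0,0,0],[0,0,0],[0,0,0]]}}

```text
clock: 2.35
tool_pos: [538.1, 328.8, 4.6]
tool_rot: [0.356, 3.121, 0.0]
contact_force: [-0.7, 0.4, -0.6]
finger_gap: 56.4
gripper_force: 0.0
```

```bash
python3 - <<'E'
from h import *
f=grab_frame("scene");g=grab_frame("top")
a=cv2.resize(f[110:230,310:470,::-1],(400,300),interpolation=cv2.INTER_CUBIC)
b=cv2.resize(g[130:250,120:280,::-1],(400,300),interpolation=cv2.INTER_CUBIC)
cv2.imwrite("pics/d1.png",np.hstack([a,b]));s=read_state();print(s["tool_pos"],s["tool_rot"],s["contact_force"])
E
```

```text
[538.15870065 328.74230953   4.72918307] [3.55949453e-01 3.12101295e+00 2.82119274e-04] [-0.47610877  0.2462725  -0.08318421]
```

View pics/d1.png

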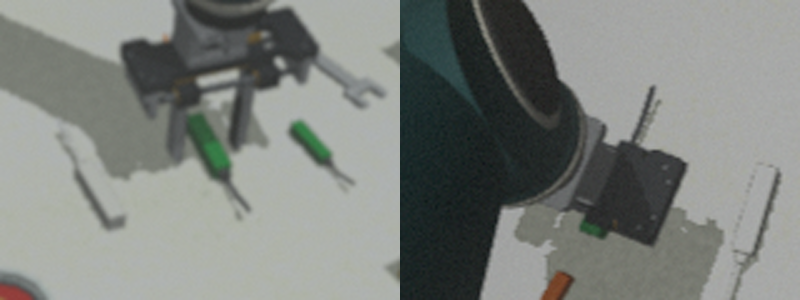

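The fingers straddle the large green handle at its middle: left picture, handle (208,145), fingers (178,130) and (243,120). Now close the jaws.

Emit:
{"op": "drive_tool", "data": {"xyz": [[0,0,-1],[0,0,-1],[0,0,-1],[0,0,-1],[0,0,-1],[0,0,-1],[0,0,-1],[0,0,-1]], "rotation": [[0,0,0],[0,0,0],[0,0,0],[0,0,0],[0,0,0],[0,0,0],[0,0,0],[0,0,0]], "jaw": 1}}

```text
clock: 3.45
tool_pos: [538.0, 328.7, 3.5]
tool_rot: [0.356, 3.121, 0.0]
contact_force: [-0.8, 0.6, 0.1]
finger_gap: 19.9
gripper_force: 30.0
```

Emit:
{"op": "drive_tool", "data": {"xyz": [[0,0,15],[0,0,40],[-5,-15,65],[-15,-50,77],[-28,-92,77],[-42,-137,77],[-56,-182,77],[-70,-228,77],[-83,-272,77],[-90,-296,77]], "rotation": [[0,0,0],[0,0,0],[0,0,1],[0,0,3],[0,0,5],[0,0,8],[0,0,11],[0,0,14],[0,0,16],[0,0,17]]}}

```text
clock: 4.7
tool_pos: [447.5, 30.6, 81.4]
tool_rot: [-0.107, 3.139, -0.0]
contact_force: [0.1, -0.0, -0.3]
finger_gap: 19.8
gripper_force: 30.0
```

Emit:
{"op": "drive_tool", "data": {"xyz": [[-5,-16,0],[-5,-16,0],[-5,-16,0]], "rotation": [[0,0,0],[0,0,0],[0,0,0]]}}

```text
clock: 5.08
tool_pos: [443.4, 17.7, 80.6]
tool_rot: [-0.111, 3.139, 0.0]
contact_force: [-0.2, -0.3, -1.4]
finger_gap: 19.5
gripper_force: 30.0
```

```bash
python3 - <<'E'
from h import *
f=grab_frame("scene");g=grab_frame("top")
np.save("pics/s2.npy",f);np.save("pics/t2.npy",g)
a=cv2.resize(f[160:280,240:400,::-1],None,fx=4,fy=4,interpolation=cv2.INTER_CUBIC)[:,:]
b=cv2.resize(g[150:270,290:410,::-1],None,fx=3,fy=3,interpolation=cv2.INTER_CUBIC)
a=cv2.resize(f[170:270,260:360,::-1],(400,400),interpolation=cv2.INTER_CUBIC)
b=cv2.resize(g[160:260,295:395,::-1],(400,400),interpolation=cv2.INTER_CUBIC)
cv2.imwrite("pics/e1.png",np.hstack([a,b]));s=read_state();p=s["tool_pos"];print(p,s["tool_rot"],s["contact_force"])
X=np.array([p[0]+98.6,p[1]+7.5,p[2]-3.5+20]);print("tip exp",X)
for n,o in(("scene",(260,170)),("top",(295,160))): print(n,(proj(n,X)-o)*4)
E
```

```text
[443.25924803  17.65481403  80.41739594] [-1.11348731e-01  3.13957702e+00  1.44778046e-04] [-0.01525416 -0.40360186 -0.41281448]
tip exp [541.85924803  25.15481403  96.91739594]
scene [98.13245574 88.49855681]
top [194.42851637 223.74021357]
```

View pics/e1.png

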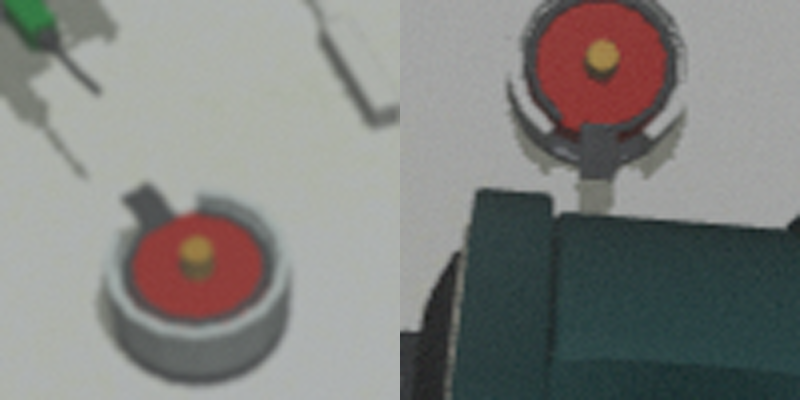

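The scene view shows the tip at crop (98,92), against an expected (98,88). The pick sits true in the grip, 25 mm or more in front of the tab and in line with it. Next I lower it in front of the tab, slide it under, and check.

Emit:
{"op": "drive_tool", "data": {"xyz": [[0,0,-15],[0,-1,-35],[0,-1,-55],[0,-1,-64],[0,-1,-67],[0,-1,-67],[10,0,-67],[22,0,-67],[33,1,-67],[40,1,-67]], "rotation": [[0,0,0],[0,0,0],[0,0,0],[0,0,0],[0,0,0],[0,0,0],[0,0,0],[0,0,0],[0,0,0],[0,0,0]]}}

```text
clock: 6.42
tool_pos: [483.9, 17.8, 13.4]
tool_rot: [-0.109, 3.139, -0.0]
contact_force: [-0.5, 0.3, -0.8]
finger_gap: 19.6
gripper_force: 30.0
```

Emit:
{"op": "drive_tool", "data": {"xyz": [[3,0,0],[5,0,0],[5,0,0]], "rotation": [[0,0,0],[0,0,0],[0,0,0]]}}

```text
clock: 6.8
tool_pos: [487.9, 17.7, 13.4]
tool_rot: [0.109, -3.14, 0.0]
contact_force: [-0.4, 0.1, -1.7]
finger_gap: 19.8
gripper_force: 30.0
```

```bash
python3 - <<'E'
from h import *
f=grab_frame("scene")
cv2.imwrite("pics/f1.png",cv2.resize(f[170:270,250:360,::-1],None,fx=5,fy=5,interpolation=cv2.INTER_CUBIC))
s=read_state();p=s["tool_pos"];print(p,s["tool_rot"],s["contact_force"])
X=np.array([p[0]+98.6,p[1]+7.5,p[2]-3.5+20]);print("tip exp",X,(proj("scene",X)-(250,170))*5)
E
```

```text
[487.77529393  17.6535681   13.39644054] [ 1.09206846e-01 -3.13951624e+00  1.21011165e-04] [-0.02074429  0.49845327 -0.00072408]
tip exp [586.37529393  25.1535681   29.89644054] [229.01149614 272.43827118]
```

View pics/f1.png

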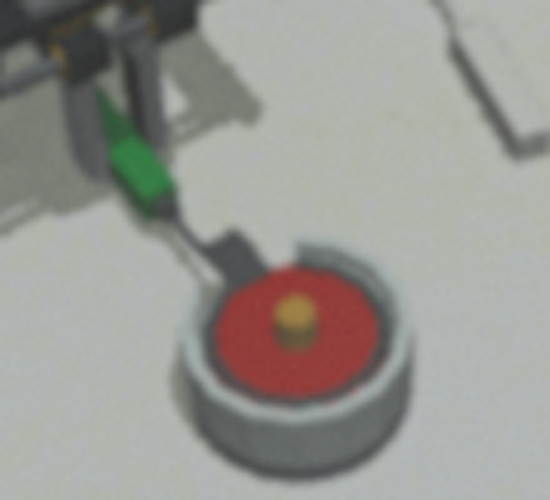

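The shank passes under the tab's outer edge at crop (212,250), and the tip is hidden beneath the tab at r≈90. I now swing it up along the arc.

Emit:
{"op": "drive_tool", "data": {"xyz": [[0,2,4],[0,2,8],[0,2,12],[1,2,18],[1,2,24],[2,2,30],[4,2,37],[6,2,44],[7,2,47],[7,2,47]], "rotation": [[0,0,0],[0,0,0],[0,0,0],[0,0,0],[0,0,0],[0,0,0],[0,0,0],[0,0,0],[0,0,0],[0,0,0]]}}

```text
clock: 8.1
tool_pos: [495.2, 19.7, 60.6]
tool_rot: [-0.109, 3.139, -0.0]
contact_force: [0.8, 0.3, -0.6]
finger_gap: 19.6
gripper_force: 30.0
```

```bash
python3 - <<'E'
from h import *
f=grab_frame("scene")
cv2.imwrite("pics/g1.png",cv2.resize(f[150:270,250:370,::-1],None,fx=5,fy=5,interpolation=cv2.INTER_CUBIC)[:600])
s=read_state();p=s["tool_pos"];print(p,s["tool_rot"],s["contact_force"])
X=np.array([p[0]+98.6,p[1]+7.5,p[2]-3.5+20]);print("tip exp",X,(proj("scene",X)-(250,150))*5)
E
```

```text
[495.11067386  19.69349903  60.44498326] [-1.09358496e-01  3.13936945e+00 -1.00056852e-04] [ 0.78495017 -0.44011332 -0.93109603]
tip exp [593.71067386  27.19349903  76.94498326] [234.399397   315.61054261]
```

View pics/g1.png

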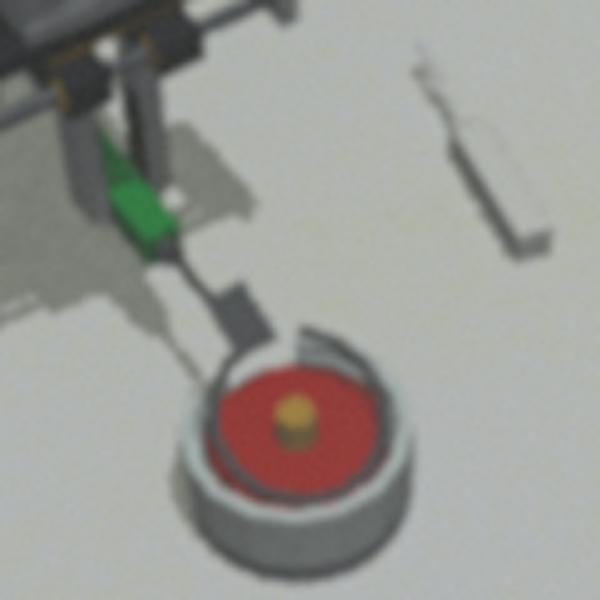

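The ring is swinging up on the pick: the tab is at (245,318), clear of the groove at about 20°. I carry on along the arc.

Emit:
{"op": "drive_tool", "data": {"xyz": [[3,0,8],[6,0,16],[10,0,23],[14,1,29],[19,1,35],[25,2,41],[31,2,46],[37,2,50],[40,3,53],[40,3,53]], "rotation": [[0,0,0],[0,0,0],[0,0,0],[0,0,0],[0,0,0],[0,0,0],[0,0,0],[0,0,0],[0,0,0],[0,0,0]]}}

```text
clock: 9.4
tool_pos: [535.3, 22.7, 113.6]
tool_rot: [-0.109, 3.139, -0.0]
contact_force: [-0.2, -0.1, -1.6]
finger_gap: 19.8
gripper_force: 30.0
```

```bash
python3 - <<'E'
from h import *
f=grab_frame("scene")
cv2.imwrite("pics/g2.png",cv2.resize(f[150:270,250:370,::-1],None,fx=5,fy=5,interpolation=cv2.INTER_CUBIC)[:600])
s=read_state();p=s["tool_pos"];print(p,s["tool_rot"],s["contact_force"])
h=np.array([676.6,33.4,45]);u=np.array([-.9976,-.07,0])
for th in(0,40,45,50,55,60,65):
    c=np.cos(np.radians(th));z=np.sin(np.radians(th));print(th,((proj("scene",h+102*(u*c+[0,0,z]))-(250,150))*5).round())
E
```

```text
[535.05522175  22.68751193 113.4183863 ] [-1.09377715e-01  3.13948097e+00 -1.22387298e-04] [-0.58495476  0.74960556 -0.27047073]
0 [217. 333.]
40 [237. 272.]
45 [243. 271.]
50 [251. 272.]
55 [259. 274.]
60 [269. 278.]
65 [279. 283.]
```

View pics/g2.png

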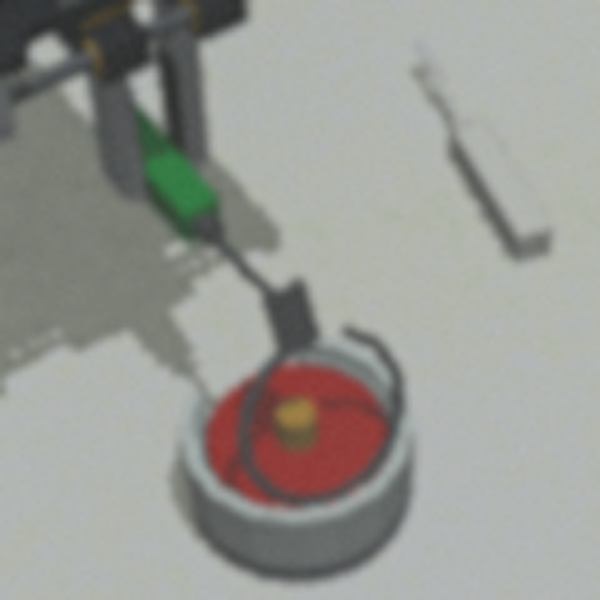

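The ring stands at roughly 60°: the tab end is at (283,288), with the wire clear of the cover. I withdraw down and back, away from the ring.

Emit:
{"op": "drive_tool", "data": {"xyz": [[-1,0,-3],[-4,0,-7],[-10,-1,-11],[-20,-1,-15],[-35,-2,-18],[-55,-4,-20],[-75,-5,-30],[-92,-6,-45],[-100,-7,-60],[-100,-7,-75]], "rotation": [[0,0,0],[0,0,0],[0,0,0],[0,0,0],[0,0,0],[0,0,0],[0,0,0],[0,0,0],[0,0,0],[0,0,0]]}}

```text
clock: 10.7
tool_pos: [434.4, 15.7, 38.0]
tool_rot: [-0.109, 3.139, 0.0]
contact_force: [0.7, -0.1, -0.3]
finger_gap: 20.0
gripper_force: 30.0
```

Emit:
{"op": "drive_tool", "data": {"xyz": [[0,0,-8],[0,0,-16],[0,0,-23],[0,0,-28],[0,0,-31],[0,0,-33],[0,0,-33]], "rotation": [[0,0,0],[0,0,0],[0,0,0],[0,0,0],[0,0,0],[0,0,0],[0,0,0]]}}

```text
clock: 11.58
tool_pos: [435.0, 15.7, 5.4]
tool_rot: [-0.109, 3.14, -0.0]
contact_force: [1.0, 0.0, -1.7]
finger_gap: 19.8
gripper_force: 30.0
```

```bash
python3 - <<'E'
from h import *
f=grab_frame("scene")
cv2.imwrite("pics/k1.png",cv2.resize(f[120:270,200:370,::-1],None,fx=4,fy=4,interpolation=cv2.INTER_CUBIC))
s=read_state();print(s["tool_pos"],s["tool_rot"],s["contact_force"])
E
```

```text
[435.06605679  15.6986478    5.51534186] [-1.09396159e-01  3.13951570e+00 -8.94480086e-05] [ 0.80782092 -0.45300069 -0.25824058]
```

View pics/k1.png

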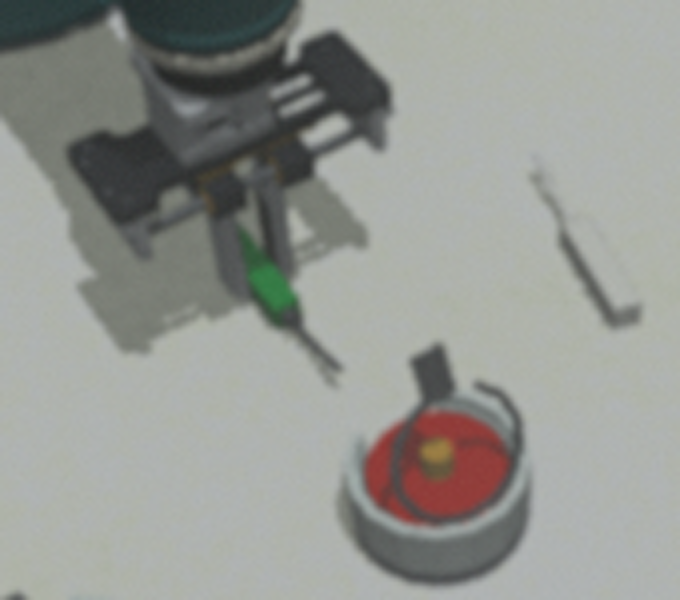

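The ring stays up at about 60° (tab at (433,370)), and the pick is about 2 mm above clear counter. I lower it to contact.

Emit:
{"op": "drive_tool", "data": {"xyz": [[0,0,-0.7],[0,0,-1.4],[0,0,-1.8],[0,0,-1.8],[0,0,-1.8],[0,0,-1.8]], "rotation": [[0,0,0],[0,0,0],[0,0,0],[0,0,0],[0,0,0],[0,0,0]]}}

```text
clock: 12.38
tool_pos: [435.0, 15.7, 3.6]
tool_rot: [-0.109, 3.14, -0.0]
contact_force: [0.2, 0.1, -0.3]
finger_gap: 19.3
gripper_force: 30.0
```

Emit:
{"op": "drive_tool", "data": {"xyz": [[0,0,-0.3],[0,0,-0.6],[0,0,-0.9],[0,0,-0.9],[0,0,-0.9]], "rotation": [[0,0,0],[0,0,0],[0,0,0],[0,0,0],[0,0,0]]}}

```text
clock: 13.0
tool_pos: [435.1, 15.7, 3.3]
tool_rot: [-0.109, 3.14, 0.0]
contact_force: [-6.4, -0.2, 22.8]
finger_gap: 19.9
gripper_force: 30.0
```

It is in contact with the counter at 23 N. I ease off a little, then open to a partial opening and rise.

Emit:
{"op": "drive_tool", "data": {"xyz": [[0,0,0.4],[0,0,0.5],[0,0,0.5]], "rotation": [[0,0,0],[0,0,0],[0,0,0]]}}

```text
clock: 13.38
tool_pos: [435.1, 15.7, 3.4]
tool_rot: [-0.109, 3.14, -0.0]
contact_force: [-1.7, 0.1, 7.1]
finger_gap: 19.6
gripper_force: 30.0
```

Emit:
{"op": "drive_tool", "data": {"xyz": [[0,0,0],[0,0,0],[0,0,0],[0,0,0],[0,0,0],[0,0,0],[0,0,0],[0,0,0]], "rotation": [[0,0,0],[0,0,0],[0,0,0],[0,0,0],[0,0,0],[0,0,0],[0,0,0],[0,0,0]], "jaw": 0.4}}

```text
clock: 14.38
tool_pos: [435.0, 15.7, 3.2]
tool_rot: [0.109, -3.14, 0.0]
contact_force: [0.5, 0.4, 0.2]
finger_gap: 56.5
gripper_force: 0.0
```

Emit:
{"op": "drive_tool", "data": {"xyz": [[0,0,5],[0,0,15],[0,0,35],[0,0,60],[0,0,90],[0,0,120],[0,0,150],[0,0,165],[0,0,165],[0,0,165]], "rotation": [[0,0,0],[0,0,0],[0,0,0],[0,0,0],[0,0,0],[0,0,0],[0,0,0],[0,0,0],[0,0,0],[0,0,0]]}}

```text
clock: 15.62
tool_pos: [434.5, 15.7, 167.3]
tool_rot: [0.109, -3.138, 0.0]
contact_force: [0.3, -0.2, -0.3]
finger_gap: 56.3
gripper_force: 0.0
```

```bash
python3 - <<'E'
from h import *
f=grab_frame("scene")
cv2.imwrite("pics/z1.png",cv2.resize(f[120:320,160:420,::-1],None,fx=3,fy=3,interpolation=cv2.INTER_CUBIC))
s=read_state();print(s["clock"],s["tool_pos"],s["contact_force"],s["finger_gap"])
E
```

```text
15.675 [434.43208938  15.61563784 167.23722373] [-0.33004065  0.27488888  0.40631588] 56.42601708161477
```

View pics/z1.png

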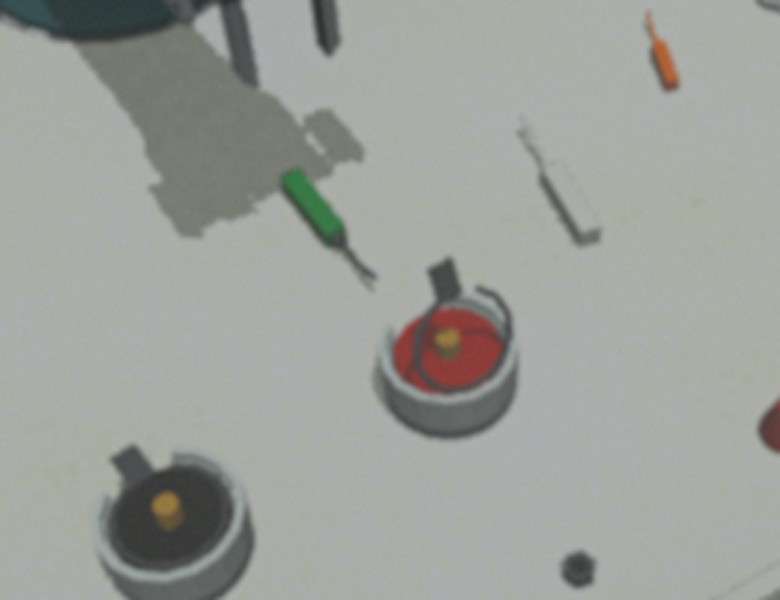

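The pick lies flat at (315,205), the red ring stands (tab at (445,280)), the black ring is still seated (tab at (130,465)), and the gripper is clear. I hand in.

```bash
python3 -c "
from rig import *
print(close_job())"
```

```text
the job is handed in; nothing more can be done
None
```

Job handed in at about 16 s: the red ring was levered up to roughly 60° using only the pick, the pick was laid flat on the counter and released, and the black ring stayed seated.

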